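# Release and slide off the air-filter cover

## Robot

A 6-joint arm with a two-finger parallel gripper is mounted at the origin on the work surface. World frame = base frame: x ahead of the robot, y to its left, z up, the work surface at z = 0. Lengths are in m, angles in rad, forces in N, time in s.
With the tool pointing down it reaches from about 0.25 to 0.725 m from the base axis. Payload 9.7 kg.
Tool frame: the origin (TCP) lies midway between the tips of the shut fingers; the grasp point (between the pads) lies 19 mm behind it (ctrl.grip_point_offset is the distance from the TCP to the grasp point, in m); z points along the fingers, y is the line along which they close (so a half turn about z gives the same grasp; the last joint's range is limited). The gripper opens to 85 mm and grips with 20 to 120 N. Pads are 22 mm wide; open, the fingers measure 114 mm over their backs; the gripper's body (76 mm by 85 mm) begins 54 mm behind the grasp point. The pads swing forward as they close: fully open they stand 13 mm farther back than shut.
Start: joints at [1.219, 0.087, 0.176, 1.66, 0, 1.571], TCP at [0.19, 0.516, 0.231] pointing down, gripper open.
Joint ranges: [-3.13, 3.13], [-0.85, 1.81], [-1.15, 1.24], [-2.2, 2.28], [-1.44, 1.52], [-3.14, 3.14]. Speed limits (rad/s): [2.22, 2.22, 2.57, 3.14, 3.14, 3.14].

## Interface

Orientations are given as a unit quaternion [x, y, z, w].
In Python, from rig import ctrl gives the robot as it stands.
- The arm moves only by the shell command python3 -m inch 'ROWS' [OPENING] [FORCE]. ROWS is JSON, a list of rows, each an object with "slide": the shift along the tool's x, y, z in m, a list of three; "rot": the turn, a rotation vector about the tool's x, y, z in rad, a list of three. In form: [{"slide": [dx, dy, dz], "rot": [ax, ay, az]}, ...]. A call has 1 to 8 rows; each row shifts and turns the commanded pose from where the row before left it, along the tool's axes as they then stand; what a row does not reach is not made up. A row lasts 1/8 s, in which the tool goes at most 62.5 mm and 10.7 degrees, less where a joint would pass 70% of its speed; a pose out of reach is approached as far as the arm can. A call is refused whole if a number of a shift passes 0.0625 or a number of a turn 0.188, either way. A call with a gripper value outside its range is refused whole. OPENING is the finger opening in m, from 0 to 0.0854, set as the call begins (- or left out, the last holds). The fingers move at their own pace and stop on an object; FORCE is the grip in N (left out, the last holds). Time passes only in rows, so rows that do not move let the fingers close. It gives the time, the measured TCP pose, the force, the opening and the grip force at its end, in the units of the state.
- ctrl.state(): the state, without advancing time (a new reading comes with each control period).
- ctrl.read_camera(name): name is "side" or "top" or "wrist"; returns a dict with "image" (400x640x3 uint8, red, green, blue), "z_map" (400x640 float32, m along the optical axis (not along the pixel's ray), 0 where there is no reading), "fx", "fy", "cx", "cy" (pixels), "k1" (the pictures are not rectified: a ray, as slopes to the right and down, at radius r is drawn at 1 + k1 r^2 times it, then the intrinsics apply), "R" (3x3) and "t" (3): a world point X has camera coordinates R X + t. Camera axes: x right, y down, z forward; pixel columns grow to the right and rows downward; lengths in m; the calibration is good to about 2 mm. A picture is of the moment at which its call begins.
- ctrl.sign_off(): hands the job in; it is judged then, once.
The state is a dict: "time": time; "qpos": joint angles; "dq": joint speeds; "joint_torque": joint torques, N m; "eef_pos": TCP position; "orientation": TCP orientation; "force": force on the tool from outside, world axes, zero at the start; "moment": the same for the moment, N m; "width": finger opening in m; "gripper_force": force on a finger pad.
Only numpy, scipy, OpenCV 4.12 (cv2) and the standard library are available. Lean on these libraries where they do the work, as an engineer would, in place of code of your own. Each camera call takes 0.05 s, during which the arm holds its last target. There are 200 camera calls.

## Task

Open the scooter's air-filter box with your fingertips: press the snap tab in front of the cover all the way down, so that it stays in, and then push the released cover along its guides, over the tab, until it is completely off its seat and lies flat and wholly on the open deck of the box. Only press and push: the cover must not be lifted, nor pushed over the end of the box. Leave the socket, jar, parts box and bearing standing around it where they are.

Things in the scene. Friction and masses are not known exactly. Their poses are not given: they have to be found in the camera images.
- airbox: Air-filter box fixed to the bench: long black plastic box, 225 mm along x (-115 to +110), 114 mm wide (y), round snout on its -x end. Origin: on the bench, under the middle. x runs from the seat over the tab to the open deck; the cover is pushed to +x. Any yaw. On top, the cover slides on side ledges (|y| 37-47 mm, 64 mm high) between guide walls (|y| 47-57, 68 high).
- seat (a point): On the box's axis, x = -70 mm, 64 mm above the bench: middle of the seat with the pleated filter (x -110 to -30), where the cover sits at first. A 75.5 mm high stop closes its back; lips with tops at 75.5 mm reach over the cover's side edges (|y| above 39 mm, up to x = -30). Axes as the box's.
- deck (a point): On the box's axis, x = +40 mm, 64 mm above the bench: a good final place for the cover's origin. The open deck goes on to x = +110, with no stop at its end. The lane between the ledges (|y| below 37 mm) lies 60 mm above the bench, 4 mm below the cover's underside. Axes as the box's.
- cover: Loose filter cover, about 0.12 kg: grey plastic plate 80 (x) x 90 (y) x 5 mm, about 2 mm of play in the seat. Origin: centre of its underside; axes as the box's. On top an upright cross ridge (x 4 to 12, 56 mm wide, 5 to 23 mm above the origin), with 44 mm of flat plate behind it. Off the seat: origin past x = +10 mm in the box's frame; wholly on the deck: short of +70. Slides at 1 to 2 N.
- cover_ridge (a point): Middle of the rear (-x, seat-side) face of the cover's ridge, 14 mm above the cover's underside; axes as the cover's.
- snap_tab (a joint): How far the snap tab is pressed down, in m: 0 to 0.002 at the start (standing up, blocking the cover), 0.011 fully in. It takes some 6 N to move and stays where it is left; the cover passes over it when it is pressed beyond about 0.0085.
- tab_press (a point): Point to press, on the snap tab's top towards its +x end, 30 mm ahead of the cover's front edge; x = 0, y = 0 in the box's frame, axes as the box's. The tab is a grey block, 40 mm (x, -28 to +12 in the box's frame) by 30 mm (y), amid the lane; its top is 72 mm above the bench when up, 61 mm when fully in.
- socket: Bystander: steel wrench socket, 28 mm across, 40 mm high, standing beside the box on its +y side. Origin: centre of the underside.
- jar: Bystander: small jar, 52 mm across, 58 mm high, beside the box on its +y side. Origin: centre of the underside.
- parts_box: Bystander: open cardboard box of small parts, 75 by 48 by 42 mm, beside the box on its -y side. Origin: centre of the underside.
- bearing: Bystander: steel bearing ring, 44 mm across, 14 mm high, lying beside the box on its -y side. Origin: centre of the underside.
Things that resemble listed ones, but are neither listed nor needed, are in the scene too. There is more than one size of the cover; the one meant has the size given above.

How it is judged:
On the way, in this order (a step that is already met when the one before it is completed fails the run):
1. the snap tab is pressed in (beyond 9 mm) with the cover still in its seat (value of joint snap_tab above 0.009 m and x of cover in the frame of airbox below -0.06 m), for 0.2 s.
2. the cover has been pushed off its seat onto the deck (x of cover in the frame of airbox above 0.01 m and z of cover in the frame of airbox below 0.068 m), for 0.2 s.
At the end, for the whole second after the job is handed in: The cover is at rest, flat (3 mm, 3 degrees) on the deck between the guide walls, its origin 10 to 73 mm ahead of the box's middle: rear edge off the seat, front edge at most 3 mm over the end. The tab is still in (over 8.5 mm). Each bystander is within 15 mm of its start (x of cover in the frame of airbox between 0.01 and 0.073 m and y of cover in the frame of airbox between -0.006 and 0.006 m and z of cover in the frame of airbox between 0.061 and 0.067 m and angle between cover's own z axis and vertical below 0.05 rad and linear speed of cover below 0.01 m/s and value of joint snap_tab above 0.0085 m and distance of each of socket, jar, parts_box, bearing from where it was at the start of the episode below 0.015 m); the robot touches nothing.
It fails at once if the cover is lifted (more than 8 mm above its ledges) or tipped (z of cover in the frame of airbox above 0.072 m or angle between cover's own z axis and vertical above 0.2 rad).
It fails at once if the cover is pushed off the end of the box (z of cover in the frame of airbox below 0.055 m).
It fails at once if a bystander is moved by more than 15 mm, lifted or tipped over (distance of any of socket, jar, parts_box, bearing from where it was at the start of the episode above 0.015 m or angle between any of socket, jar, parts_box, bearing's own z axis and vertical above 0.3 rad).
It also fails if it takes over 38 s, if anything falls off the work surface, if the arm or the gripper's body presses on something with over 40 N, if the wrist force passes 120 N, or if a joint passes its speed limit or range.

## Working session

There is one attempt and no reset: what is moved stays moved. The work goes in short steps, Python scripts to look and compute and a shell command to move; the robot and the scene stay as the last step left them, time stands still between calls to the robot, and variables do not carry over. Pictures are saved under pics/ and viewed, at most 10 in all, crops included, and the job is handed in when it is done.

```bash
mkdir -p pics; ls
python3 - <<'E'
from rig import ctrl
import cv2,numpy as np
s=ctrl.state(); print(s['time'],s['eef_pos'],s['orientation'],s['width'])
for n in('top','side'):
    c=ctrl.read_camera(n); cv2.imwrite(f'pics/{n}0.png',c['image'][:,:,::-1]); np.savez(f'{n}0.npz',**c)
    print(n,c['fx'],c['cx'],c['cy'],c['k1'],(-c['R'].T@c['t']).round(3),c['R'].round(3).tolist())
E
```

```text
pics
0.0 [0.18944377 0.51611985 0.23060636] [ 1.74997039e-01  9.84568759e-01 -6.19854270e-04 -1.08680872e-04] 0.08532414310145991
top 360.8199380888643 317.9581754672273 197.9927471150831 -0.02565705028283584 [0.422 0.052 0.763] [[0.027, -1.0, 0.004], [-0.992, -0.027, -0.122], [0.122, -0.001, -0.992]]
side 458.81958738353893 322.0754672503609 192.25667259253765 -0.017433125491955127 [0.461 0.666 0.521] [[-0.997, -0.07, 0.017], [-0.054, 0.581, -0.812], [0.047, -0.811, -0.584]]
```

View pics/top0.png

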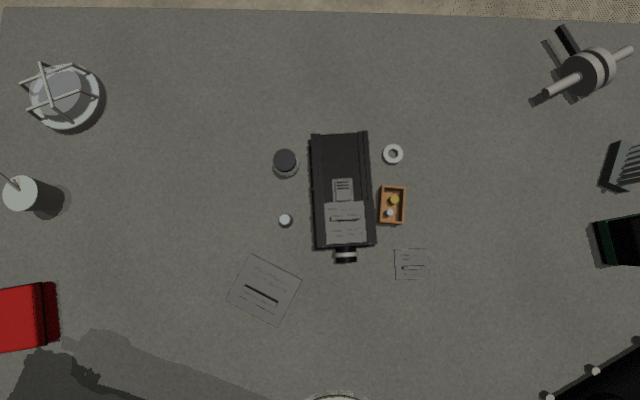

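View pics/side0.png

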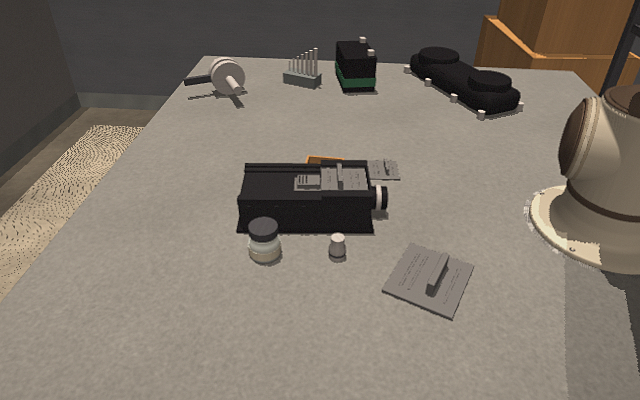

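Top view: the box spans about (310,131)–(375,262), with +x pointing up the picture. Three covers are visible: (345,222) in the seat, behind the tab at (343,188); a larger one lying on the bench at (264,290); a smaller one on the bench at (410,263). Only the one at (345,222) sits on the box, so it is the likely one. I'll check sizes and an enlarged crop.

```bash
cat > h.py <<'E'
import numpy as np,cv2
def world(c):
    "per-pixel world points from z_map"
    K=np.array([[c['fx'],0,c['cx']],[0,c['fy'],c['cy']],[0,0,1.]])
    H,W=c['z_map'].shape; u,v=np.meshgrid(np.arange(W),np.arange(H))
    s=rays(c,np.stack([u,v],-1).reshape(-1,2)).reshape(H,W,3)
    return (s*c['z_map'][...,None]-c['t'])@c['R']
def rays(c,p):
    K=np.array([[c['fx'],0,c['cx']],[0,c['fy'],c['cy']],[0,0,1.]])
    q=cv2.undistortPoints(np.float64(p).reshape(-1,1,2),K,np.array([float(c['k1']),0,0,0]))[:,0]
    return np.c_[q,np.ones(len(q))]
def onplane(c,p,z):
    d=rays(c,p)@c['R']; o=-c['R'].T@c['t']
    return o+d*((z-o[2])/d[:,2])[:,None]
E
python3 - <<'E'
from h import *
c=np.load('top0.npz'); W=world(c); im=c['image']; g=im.mean(2)
def rect(m,name,z):
    cs=cv2.findContours(m.astype(np.uint8),0,2)[0]
    for k in cs:
        if cv2.contourArea(k)<60: continue
        p=onplane(c,k[:,0],z)[:,:2]
        (a,b,t)=cv2.minAreaRect((p*1000).astype(np.float32)); print(name,np.round(a,1),np.round(b,1),round(t,2),'zmed',np.median(W[m][:,2]).round(4))
roi=np.zeros(g.shape,bool); roi[120:275,300:382]=1
box=roi&(W[...,2]>0.045)&(c['z_map']>0); rect(box,'box@.068',.068)
gm=roi&(W[...,2]>0.05)&(g>62)
rect(gm,'grey@.07',.07)
B=np.zeros_like(roi);B[230:335,215:310]=1; rect(B&(W[...,2]>.003)&(W[...,2]<.03),'big',.005)
B=np.zeros_like(roi);B[240:290,385:435]=1; rect(B&(W[...,2]>.002)&(W[...,2]<.03),'small',.005)
for (u,v) in[(343,180),(343,192),(345,210),(345,232),(345,219),(342,150),(313,170),(366,170)]: print(u,v,W[v,u].round(4),g[v,u].round())
cv2.imwrite('pics/crop1.png',cv2.resize(im[125:270,300:385,::-1],None,fx=4,fy=4,interpolation=cv2.INTER_CUBIC))
E
```

```text
box@.068 [513.5   4.7] [254.4 117.7] 5.17 zmed 0.0672
grey@.07 [485.5   1.3] [126.4  78.8] 5.08 zmed 0.0695
big [324.3 158.1] [124.7 112.8] 65.93 zmed 0.0072
small [ 383.2 -146.8] [65.5 73.7] 1.8 zmed 0.0041
343 180 [0.5441 0.0041 0.0699] 91.0
343 192 [0.5203 0.0038 0.0718] 103.0
345 210 [ 0.4856 -0.0008  0.0697] 98.0
345 232 [ 0.4434 -0.0015  0.071 ] 105.0
345 219 [ 4.676e-01 -4.000e-04  8.000e-02] 80.0
342 150 [0.6056 0.0068 0.0635] 36.0
313 170 [0.5623 0.0631 0.0701] 38.0
366 170 [ 0.5654 -0.0406  0.0692] 37.0
```

View pics/crop1.png

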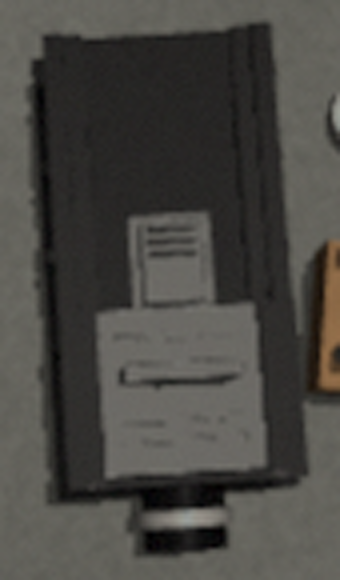

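The crop confirms it: the grey cover is in the seat, held under the side lips, with its ridge at about (345,219). It measures about 80 mm along x, against 125×113 mm for the big decoy and 66×74 mm for the small one. The tab in front runs from its front edge (y≈178) to y≈202, x from 332 to 353.

Run:
```python
from h import *
c=np.load('top0.npz')
P=lambda x,y:(x/4+300-.4,y/4+125-.4)
f=lambda pts,z:(onplane(c,[P(*p) for p in pts],z)*1000).round(1)[:,:2].tolist()
print('tab front corners',f([(128,216),(208,211)],.072))
print('tab rear corners',f([(133,310),(215,305)],.072))
print('cover front',f([(97,312),(253,303)],.069),'rear',f([(106,478),(267,470)],.069))
print('ridge top ends rear',f([(122,384),(240,376)],.087),'front',f([(122,370),(238,362)],.087))
print('deck end corners',f([(45,40),(270,25)],.068),'lane edge deck',f([(80,38),(232,30)],.064))
print('back stop corners',f([(62,500),(305,470)],.0755))
```

```text
tab front corners [[545.9, 26.5], [549.5, -12.3]]
tab rear corners [[500.1, 23.0], [503.6, -16.4]]
cover front [[499.0, 40.3], [505.4, -35.1]] rear [[419.4, 34.0], [425.3, -42.8]]
ridge top ends rear [[463.4, 28.0], [468.6, -27.2]] front [[469.9, 28.2], [475.2, -26.2]]
deck end corners [[634.1, 69.5], [645.0, -42.1]] lane edge deck [[636.8, 52.1], [643.1, -23.7]]
back stop corners [[408.6, 54.7], [425.7, -60.0]]
```

```bash
python3 -m inch '[{"slide":[0,0,0],"rot":[0,0,-0.147]},{"slide":[0,0,0],"rot":[0,0,-0.147]},{"slide":[0,0,0],"rot":[0,0,-0.147]},{"slide":[-0.025,-0.045,0],"rot":[0,0,0]},{"slide":[-0.025,-0.045,0],"rot":[0,0,0]},{"slide":[-0.025,-0.045,0],"rot":[0,0,0]},{"slide":[-0.025,-0.045,0],"rot":[0,0,0]},{"slide":[-0.025,-0.045,0],"rot":[0,0,0]}]' 0 40
python3 -c "
from rig import ctrl
print(ctrl.state()['qpos'])"
```

```text
time: 1.1
eef_pos: [0.3346, 0.3018, 0.2311]
orientation: [-0.045, 0.999, -0.0, -0.0]
force: [0.5, 0.1, 0.3]
width: -0.0001
gripper_force: 0.0
[ 7.33956027e-01 -1.48979366e-01 -5.44308786e-02  1.66550191e+00
 -2.89959938e-05  6.44477453e-01]
```

```bash
python3 -m inch '[{"slide":[-0.0245,-0.0448,0],"rot":[0,0,0]},{"slide":[-0.0245,-0.0448,0],"rot":[0,0,0]},{"slide":[-0.0245,-0.0448,0],"rot":[0,0,0]},{"slide":[-0.0245,-0.0448,0],"rot":[0,0,0]},{"slide":[-0.0245,-0.0448,0],"rot":[0,0,0]},{"slide":[-0.0245,-0.0448,0],"rot":[0,0,0]},{"slide":[-0.0245,-0.0448,0],"rot":[0,0,0]},{"slide":[0,0,0.05],"rot":[0,0,0]}]'
python3 - <<'E'
from rig import ctrl
from h import *
print(ctrl.state()['qpos'].round(2) if hasattr(ctrl.state()['qpos'],'round') else ctrl.state()['qpos'])
for n in('wrist','side'):
    c=ctrl.read_camera(n); np.savez(n+'1.npz',**c); cv2.imwrite(f'pics/{n}1.png',c['image'][:,:,::-1])
E
```

```text
time: 2.1
eef_pos: [0.536, 0.0036, 0.1832]
orientation: [-0.043, 0.999, -0.0, 0.003]
force: [-0.1, 0.0, -0.2]
width: 0.0002
gripper_force: 0.0
[ 0.01  0.03  0.03  1.56 -0.   -0.08]
```

View pics/wrist1.png

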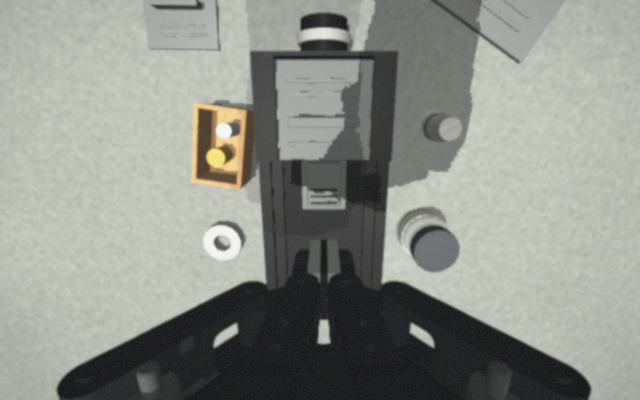

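The wrist view shows the box upright in the picture: back stop edge at y≈52 (x 251–397), tab x 303–345 with its front edge at y≈209, cover below the stop at x 277–372, and the shut fingertips at about (324,242).

Run:
```python
from h import *
c=np.load('wrist1.npz')
f=lambda pts,z:(onplane(c,pts,z)*1000).round(1)[:,:2]
for n,p,z,bx in[('tabfront',[(303,209),(345,209)],.072,12),('back stop/lip rear',[(251,52),(397,52)],.0755,-115),('lip front',[(254,160),(392,160)],.0755,-30)]:
    q=f(p,z); d=q[1]-q[0]; m=q.mean(0); u=np.array([.996,.089]); print(n,q.tolist(),'len',np.hypot(*d).round(1),'yaw',np.degrees(np.arctan2(-d[0],d[1])).round(2),'origin',(m-bx*u).round(1))
```

```text
tabfront [[546.2, -13.9], [543.0, 23.6]] len 37.6 yaw 4.88 origin [532.6   3.8]
back stop/lip rear [[422.2, -62.1], [412.5, 49.6]] len 112.1 yaw 4.96 origin [531.9   4. ]
lip front [[505.4, -57.9], [495.3, 58.1]] len 116.4 yaw 4.98 origin [530.2   2.8]
```

```bash
python3 -m inch '[{"slide":[0.004,0,0.04],"rot":[0,0,0]},{"slide":[0,0,0.04],"rot":[0,0,0]},{"slide":[0,0,0.02],"rot":[0,0,0]},{"slide":[0,0,0.006],"rot":[0,0,0]},{"slide":[0,0,0.003],"rot":[0,0,0]},{"slide":[0,0,0.003],"rot":[0,0,0]}]'
```

```text
time: 2.95
eef_pos: [0.5295, 0.0061, 0.0706]
orientation: [-0.045, 0.999, -0.0, 0.001]
force: [-0.3, 1.1, 0.2]
width: -0.0001
gripper_force: 0.0
```

```bash
python3 -m inch '[{"slide":[0,0,0.003],"rot":[0,0,0]},{"slide":[0,0,0.003],"rot":[0,0,0]},{"slide":[0,0,0.002],"rot":[0,0,0]},{"slide":[0,0,0.001],"rot":[0,0,0]}]'
```

```text
time: 3.45
eef_pos: [0.5295, 0.006, 0.0615]
orientation: [-0.045, 0.999, 0.0, 0.001]
force: [-0.6, 0.2, 6.3]
width: -0.0
gripper_force: 2.9
```

```bash
python3 -m inch '[{"slide":[0,0,0.001],"rot":[0,0,0]},{"slide":[0,0,0.001],"rot":[0,0,0]},{"slide":[0,0,0.001],"rot":[0,0,0]},{"slide":[0,0,0],"rot":[0,0,0]}]'
```

```text
time: 3.95
eef_pos: [0.5296, 0.006, 0.0608]
orientation: [-0.045, 0.999, 0.0, 0.002]
force: [-8.2, 0.1, 23.2]
width: -0.0002
gripper_force: 11.7
```

```bash
python3 -m inch '[{"slide":[0,0,-0.025],"rot":[0,0,0]},{"slide":[0,0,-0.025],"rot":[0,0,0]},{"slide":[0.02,-0.001,-0.002],"rot":[0,0,0]},{"slide":[0.035,-0.001,0],"rot":[0,0,0]},{"slide":[0.0305,0,0],"rot":[0,0,0]},{"slide":[0,0,0],"rot":[0,0,0]},{"slide":[0,0,0],"rot":[0,0,0]}]'
python3 - <<'E'
from rig import ctrl
from h import *
I=[]
for n in('wrist','side'):
    c=ctrl.read_camera(n); np.savez(n+'2.npz',**c); I.append(c['image'])
I=[I[0],cv2.resize(I[1][130:270,210:434],(640,400))]
cv2.imwrite('pics/v2.png',cv2.resize(np.vstack(I)[:,:,::-1],(480,600)))
E
```

```text
time: 4.82
eef_pos: [0.4447, -0.0037, 0.1098]
orientation: [-0.045, 0.999, -0.0, 0.001]
force: [-0.2, 0.2, 0.3]
width: 0.0
gripper_force: 0.0
```

View pics/v2.png

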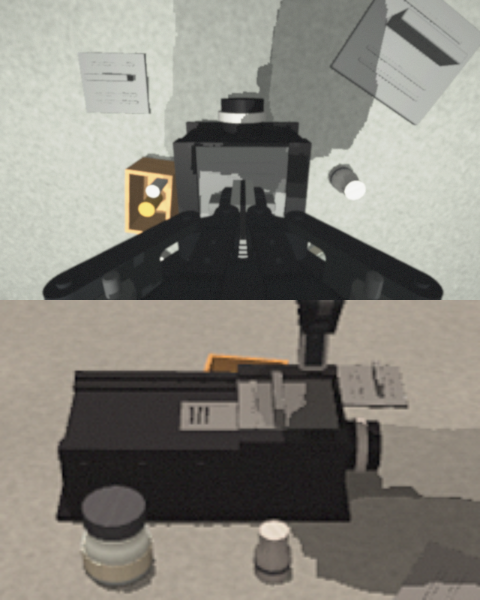

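Wrist half: the fingertips at about (243,190) are centred over the cover's rear plate. Side half: the tab (180–237, 415) now lies flush, and the fingers stand behind the ridge at (278,398). Next is to go down behind the ridge.

```bash
python3 -m inch '[{"slide":[0,0,0.015],"rot":[0,0,0]},{"slide":[0,0,0.010],"rot":[0,0,0]},{"slide":[0,0,0.005],"rot":[0,0,0]},{"slide":[0,0,0.001],"rot":[0,0,0]},{"slide":[0,0,0],"rot":[0,0,0]}]'
```

```text
time: 5.55
eef_pos: [0.444, -0.0037, 0.0784]
orientation: [-0.045, 0.999, -0.0, 0.0]
force: [-0.0, 0.4, 0.6]
width: -0.0002
gripper_force: 0.0
```

```bash
python3 -m inch '[{"slide":[-0.005,0,0],"rot":[0,0,0]},{"slide":[-0.005,0,0],"rot":[0,0,0]},{"slide":[-0.005,0,0],"rot":[0,0,0]},{"slide":[-0.005,0,0],"rot":[0,0,0]}]'
```

```text
time: 6.05
eef_pos: [0.4641, -0.0019, 0.0783]
orientation: [-0.045, 0.999, -0.0, -0.0]
force: [-1.5, -0.5, 0.3]
width: 0.0004
gripper_force: 0.7
```

```bash
python3 -m inch '[{"slide":[-0.008,0,0],"rot":[0,0,0]},{"slide":[-0.008,0,0],"rot":[0,0,0]},{"slide":[-0.008,0,0],"rot":[0,0,0]},{"slide":[-0.008,0,0],"rot":[0,0,0]},{"slide":[-0.008,0,0],"rot":[0,0,0]},{"slide":[-0.008,0,0],"rot":[0,0,0]},{"slide":[-0.008,0,0],"rot":[0,0,0]},{"slide":[-0.004,0,0],"rot":[0,0,0]}]'
python3 - <<'E'
from rig import ctrl
from h import *
I=[]
for n in('top','side'):
    c=ctrl.read_camera(n); np.savez(n+'3.npz',**c); I.append(c['image'])
I=[cv2.resize(I[0][120:270,220:460],(640,400)),cv2.resize(I[1][130:270,210:434],(640,400))]
cv2.imwrite('pics/v3.png',cv2.resize(np.vstack(I)[:,:,::-1],(480,600)))
E
```

```text
time: 7.05
eef_pos: [0.524, 0.0035, 0.0782]
orientation: [-0.045, 0.999, 0.0, -0.0]
force: [-1.3, 1.0, 0.4]
width: -0.0
gripper_force: 0.7
```

View pics/v3.png

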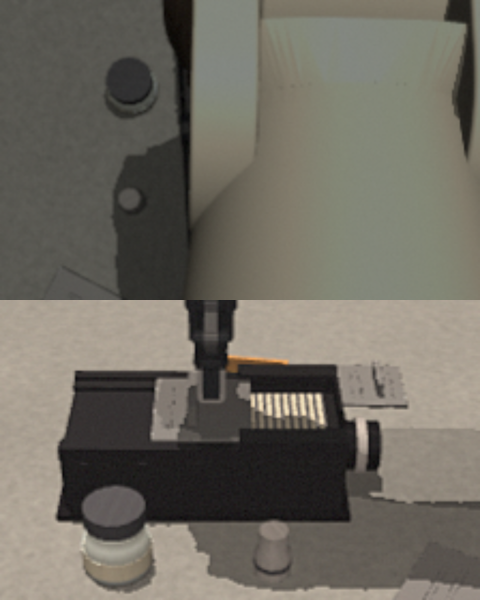

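The side half shows the cover has slid flat over the tab, exposing the pleated filter at (290,410); its front edge is at about (155,410). I'll push about 44 mm further.

```bash
python3 -m inch '[{"slide":[-0.008,0,0],"rot":[0,0,0]},{"slide":[-0.008,0,0],"rot":[0,0,0]},{"slide":[-0.008,0,0],"rot":[0,0,0]},{"slide":[-0.008,0,0],"rot":[0,0,0]},{"slide":[-0.006,0,0],"rot":[0,0,0]},{"slide":[-0.004,0,0],"rot":[0,0,0]},{"slide":[-0.002,0,0],"rot":[0,0,0]},{"slide":[0,0,0],"rot":[0,0,0]}]'
```

```text
time: 8.15
eef_pos: [0.5675, 0.0074, 0.0782]
orientation: [-0.045, 0.999, 0.0, 0.0]
force: [0.5, 0.3, 0.0]
width: -0.0002
gripper_force: 0.0
```

```bash
python3 -m inch '[{"slide":[0.008,0,0],"rot":[0,0,0]},{"slide":[0.004,0,-0.02],"rot":[0,0,0]},{"slide":[0,0,-0.05],"rot":[0,0,0]},{"slide":[0.05,0,-0.03],"rot":[0,0,0]},{"slide":[0.06,0,0],"rot":[0,0,0]},{"slide":[0.06,0,0],"rot":[0,0,0]},{"slide":[0,0,0],"rot":[0,0,0]}]'
python3 - <<'E'
from rig import ctrl
from h import *
I=[]
for n in('wrist','side'):
    c=ctrl.read_camera(n); np.savez(n+'4.npz',**c); I.append(c['image'])
I=[I[0],cv2.resize(I[1][130:270,210:434],(640,400))]
cv2.imwrite('pics/v4.png',cv2.resize(np.vstack(I)[:,:,::-1],(480,600)))
E
```

```text
time: 9.02
eef_pos: [0.3829, -0.0091, 0.1792]
orientation: [-0.044, 0.999, -0.0, 0.001]
force: [1.8, 0.2, 0.5]
width: -0.0001
gripper_force: 0.0
```

View pics/v4.png

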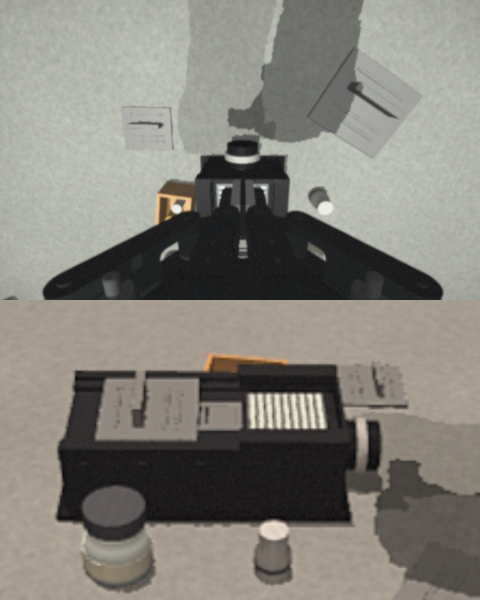

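The side half shows the cover flat on the deck, with corners at about (105,380), (95,438), (199,438) and (198,383). The tab at (220,415) is still down. I'll measure the cover's pose and the depths.

Run:
```python
from h import *
from rig import ctrl
c=np.load('side4.npz'); W=world(c)
u=np.array([np.cos(.087),np.sin(.087)]);n=np.array([-u[1],u[0]]);o=np.array([.532,.004])
tb=lambda q:np.c_[(q[:,:2]-o)@u,(q[:,:2]-o)@n,q[:,2]]*1000
px=[(210+x/2.143,130+(y-300)/2.143) for x,y in[(105,380),(95,438),(199,438),(198,383)]]
q=tb(onplane(c,px,.069)); print(q.round(1),q.mean(0).round(1))
s=[(210+x/2.143,130+(y-300)/2.143) for x,y in[(115,395),(115,425),(180,395),(180,425),(212,408),(230,425),(75,415)]]
print(np.array([tb(W[int(round(b)),int(round(a))][None])[0] for a,b in s]).round(1))
a=np.load('side0.npz')['image'].astype(int); d=np.abs(a-c['image']).mean(2)
print('jar/socket change',[np.hypot(0,0) or d[y0:y1,x0:x1].mean().round(1) for y0,y1,x0,x1 in[(215,266,245,285),(232,262,326,348)]])
print(ctrl.state()['force'])
```

```text
[[ 81.5 -40.1  69. ]
 [ 81.4  43.7  69. ]
 [  0.4  43.2  69. ]
 [  2.5 -36.1  69. ]] [41.4  2.7 69. ]
[[ 70.6 -18.6  68.7]
 [ 66.7  26.4  69.9]
 [ 17.  -15.6  71. ]
 [ 15.7  27.4  70.9]
 [ -9.6 -10.   62.1]
 [-23.7  12.1  60.3]
 [103.1  -1.2  59. ]]
jar/socket change [np.float64(4.7), np.float64(5.2)]
[-0.21406789  0.30206113  0.16845539]
```

The cover's origin is at about x = +41 mm, flat at the right height, and the tab top is at about 61 mm. The robot is clear of everything, so I'm handing in.

```bash
python3 -c "
from rig import ctrl
print(ctrl.sign_off())"
```

```text
the job is handed in; nothing more can be done
None
```

The job is handed in, with no verdict returned: the tab is pressed fully in, the cover lies flat on the deck at about x = +41 mm, and the arm touched no bystander (only the socket and jar were compared with the start pictures).

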